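# Fill the hair-tie dish and hold it over its seat

## Task

Pick up the glass dish by its handle, press the dispenser's red paddle with the far side of the dish so that all four hair ties slide off the chute into the dish you are holding, then carry it over the white shelf divider without bumping the divider or disturbing the other things. Stop with the dish level and hovering about a centimetre above the round seat ring of the wooden valet tray, centred on it, with the handle pointing along the brass line, so that I can lay a felt pad under it; never let the dish touch the tray. Finish while still holding the dish there, with all four ties in it; do not put it down or let go.

Things in the scene. Friction and masses are not known exactly. Their poses are not given: they have to be found in the camera images.
- dish: round green-tinted glass dish, open on top, about 0.2 kg, 42 mm tall, outer radius 36 mm at the base and 54 mm at the rim, wall 4 mm, floor 6 mm thick, with one straight glass bar handle. Origin: centre of its underside; z up; the handle points along its own -x.
- dish_ear (a point): grip point on the dish's handle: 85 mm from the dish's axis along its own -x and 28 mm above its underside. The handle is a bar 16 mm wide (across, along the dish's y), 12 mm thick (22 to 34 mm above the underside), reaching 107 mm from the dish's axis.
- dispenser: fixed clear-plastic push dispenser: white base 110 x 84 x 10 mm, white column at the back, clear slippery chute 36 mm wide inside, sloping down at 35 degrees towards its own -x. The chute's open end (orange lip) is at x = -85 mm, underside 118 mm above the shelf, with only the paddle below it; total height 230 mm. Origin: centre of the base's underside; front is its own -x.
- pour (a point): fixed on the dispenser at x = -103, y = 0, z = 50 mm in its frame: with the underside centre of the dish here, the dish level and its handle pointing along the dispenser's -x, the dish's rim holds the paddle pressed 18 mm and the ties fall into the dish. Axes as the dispenser's.
- paddle_face (a point): centre of the front face of the red paddle, a plate 70 mm wide and 45 mm high (60 to 105 mm above the shelf, so above the rim of a dish that stands on the shelf), below and behind the lip; 36 mm behind point pour when not pressed. It faces the dispenser's -x.
- paddle (a joint): how far the paddle is pressed towards the dispenser's own +x (m), 0 to 0.024; its return spring needs about 1 N at the start and 2.5 N at the end. A linkage raises the red gate across the chute by 1.2 times this; above 0.012 the ties slide out under it by themselves, within about two seconds.
- divider: fixed upright white shelf divider, 340 mm long (its x), 12 mm thick (its y), 120 mm high, with a foot 50 mm wide and 6 mm high; stands between dispenser and tray. Origin: centre of its underside.
- tray: fixed wooden valet tray, 220 (its x) x 160 (its y) mm, floor 8 mm thick, edge 20 mm high. On it a round wooden seat ring, inner radius 43, outer 49 mm, top 18 mm above the shelf, centred at x = -30 mm; a brass line runs from the ring along the tray's -x: the dish's handle must point that way. Origin: centre of its underside.
- seat (a point): centre of the seat ring, at the height of the ring's top edge. Axes as the tray's.
- tie1: blue (lowest, next to the gate) hair tie, a hard silicone ring 28 mm across, hole 10 mm, 9 mm thick, 10 g, lying in the chute. Origin: centre of one flat face.
- tie2: yellow (second) hair tie, a hard silicone ring 28 mm across, hole 10 mm, 9 mm thick, 10 g, lying in the chute. Origin: centre of one flat face.
- tie3: green (third) hair tie, a hard silicone ring 28 mm across, hole 10 mm, 9 mm thick, 10 g, lying in the chute. Origin: centre of one flat face.
- tie4: black (highest) hair tie, a hard silicone ring 28 mm across, hole 10 mm, 9 mm thick, 10 g, lying in the chute. Origin: centre of one flat face.
- organizer: bystander: closed white pill organizer, 150 x 32 x 26 mm, long along its x; loose, between divider and tray.
- clip: bystander: steel tie clip, 55 mm long (its y), 6 mm wide, 6 mm high; lies loose in the far part of the tray.
- cologne: bystander: amber glass bottle, 44 mm across, 95 mm tall, loose, on the shelf between dispenser and divider.
Not all that is in view belongs to the job. Of the things shaped like the dish, the green one is meant.

How it is judged:
By the outcome, as a careful person would: the job done as asked, in the order asked, and still so for the second after the job is handed in, while the arm keeps its last pose, push and grip.
It also fails if it takes over 58 s, if anything falls off the work surface, if the arm or the gripper's body presses on something with over 40 N, if the wrist force passes 120 N, or if a joint passes its speed limit or range.

## Robot

A 6-joint arm with a two-finger parallel gripper is mounted at the origin on the work surface. World frame = base frame: x ahead of the robot, y to its left, z up, the work surface at z = 0. Lengths are in mm, angles in rad, forces in N, time in s.
With the tool pointing down it reaches from about 300 to 775 mm from the base axis. Payload 14.6 kg.
Tool frame: the origin (TCP) lies between the finger pads; the fingertips stand 22 mm ahead of it and the grasp point (between the pads) lies 3 mm ahead of it (manip.tcp_to_tips is the distance from the TCP to the fingertips, in mm); y points along the fingers, z is the direction in which the jaws open and shut, and the axes are right-handed (so a half turn about y gives the same grasp; the last joint's range is limited). The gripper opens to 94 mm and grips with 3 to 60 N. Pads are 16 mm wide; open, the fingers measure 119 mm over their backs; the gripper's body (75 mm by 177 mm) begins 78 mm behind the grasp point.
Start: joints at [-1.239, 0.3, 1.521, -0, 1.321, -0.067], TCP at [213.564, -506.833, 227.446] pointing down, gripper open.
Joint ranges: [-3.03, 3.03], [-0.79, 2.21], [0.23, 2.52], [-1.04, 4.18], [0, 3.07], [-2.55, 2.55]. Speed limits (rad/s): [2.22, 2.22, 2.57, 3.14, 3.14, 3.14].

## Interface

Orientations are given as [roll, pitch, yaw] about the fixed x, y, z axes, in that order (R = Rz(yaw) Ry(pitch) Rx(roll)).
In Python, from cell import manip gives the robot as it stands.
- The arm moves only by the shell command python3 -m jog 'ROWS' [OPENING] [FORCE]. ROWS is JSON, one flat list of numbers, 6 for each row, row after row: the shift along the tool's x, y, z in mm, then the turn, a rotation vector about the tool's x, y, z in degrees. A call has 1 to 10 rows; each row is the pose to reach, as a shift and turn from the pose commanded when the call began, along the tool's axes at that moment; what a row does not reach only later rows make up. A row lasts 1/12 s, in which the tool goes at most 41.7 mm and 7.16 degrees, less where a joint would pass 70% of its speed; a pose out of reach is approached as far as the arm can. A call with a gripper value outside its range is refused whole. OPENING is the finger opening in mm, from 0 to 94, set as the call begins (- or left out, the last holds). The fingers move at their own pace and stop on an object; FORCE is the grip in N (left out, the last holds). Time passes only in rows, so rows that repeat a pose let the fingers close. It gives the time, the measured TCP pose, the force and the opening at its end, in the units of the state.
- manip.read_state(): the state, without advancing time (a new reading comes with each control period).
- manip.camera(name): name is "scene" or "top" or "wrist"; returns a dict with "img" (400x640x3 uint8, red, green, blue), "intrinsics" (3x3 intrinsics, pixels), "k1" (the pictures are not rectified: a ray, as slopes to the right and down, at radius r is drawn at 1 + k1 r^2 times it, then the intrinsics apply), "origin" and "orientation" of the camera in the world. Camera axes: x right, y down, z forward; pixel columns grow to the right and rows downward; lengths in mm; the calibration is good to about 2 mm. A picture is of the moment at which its call begins. There is no depth.
- manip.sign_off(): hands the job in, once; it reports no verdict.
Trained networks look in a picture, given as the dict that the camera call returned (one of the last four; its "shot" number tells which), for a name from the list of things; names that differ only in an ending like _2 or _b are one class to them, and where a whole thing is asked for, a point or a joint stands for the part that bears it (a point fixed in the world has none). Each returns a list of dicts, best first, with "score" (0 to 1); they miss things now and then, are a little off and sometimes report something else, mostly with a low value. They report only what shows in the picture. A call takes as long as a camera call. They do not tell look-alikes from the thing itself.
- manip.masks_of(thing, picture): "pixels" (400x640 bool, what is visible of it) and "xy" ([column, row] in pixels, amid what is visible of it).
- manip.tip_of(thing, picture): "xy" ([column, row] in pixels: a listed point, or the origin of a listed thing).
The state is a dict: "clock": time; "joints": joint angles; "qd": joint speeds; "effort": joint torques, N m; "eef_pos": TCP position; "eef_rot": TCP orientation; "wrist_force": force on the tool from outside, world axes, zero at the start; "moment": the same for the moment, N m; "finger_gap": finger opening in mm.
Only numpy, scipy, OpenCV 4.12 (cv2) and the standard library are available. Lean on these libraries where they do the work, as an engineer would, in place of code of your own. Each camera call takes 0.05 s, during which the arm holds its last target.

## Working session

There is one attempt and no reset: what is moved stays moved. The work goes in short steps, Python scripts to look and compute and a shell command to move; the robot and the scene stay as the last step left them, time stands still between calls to the robot, and variables do not carry over. Pictures are saved under pics/ and viewed, and the job is handed in when it is done.

```bash
ls; mkdir -p pics
python3 - <<'E'
from cell import manip
import cv2
print(manip.read_state())
for n in ["scene","top","wrist"]:
    c=manip.camera(n); cv2.imwrite(f"pics/{n}0.png",c["img"][:,:,::-1])
    print(n,c["intrinsics"],c["k1"],c["origin"],c["orientation"],c["shot"])
E
```

```text
pics
{'clock': 0.0, 'joints': array([-1.23860808e+00,  3.00454619e-01,  1.52159416e+00, -1.99567186e-05,
        1.32070819e+00, -6.66006480e-02]), 'qd': array([ 0.00049893,  0.00023558, -0.0001153 ,  0.00045195, -0.00013806,
       -0.00172569]), 'effort': array([ 9.93416070e-04, -5.31802905e+01, -3.52731979e+01,  7.09346356e-02,
        2.43740890e-02, -1.27939261e-04]), 'eef_pos': array([ 213.47873567, -506.61323925,  226.88982772]), 'eef_rot': array([-1.57195935e+00,  5.81994498e-05, -2.74279884e+00]), 'wrist_force': array([ 0.37015522, -0.84432815,  0.46284921]), 'moment': array([ 0.01937738, -0.01742401, -0.03126377]), 'finger_gap': 94.23095113689796}
scene [[367.4643684    0.         316.41592536]
 [  0.         367.4643684  199.01263444]
 [  0.           0.           1.        ]] 0.025023419792796826 [1030.60464509  366.93427642  965.10292   ] [-2.54588644  0.00384767  2.12313312] 1
top [[468.15494284   0.         315.99558515]
 [  0.         468.15494284 204.37006206]
 [  0.           0.           1.        ]] -0.12194143664574761 [ 382.88442222   77.70747084 1413.03439533] [-3.01186999 -0.00886186 -1.5578561 ] 2
wrist [[283.50007549   0.         321.73378524]
 [  0.         283.50007549 192.63514554]
 [  0.           0.           1.        ]] -0.0272978958259066 [ 274.37482119 -481.59722359  383.73125768] [ 2.90914462e+00  5.75735263e-04 -1.17195181e+00] 3
```

View pics/scene0.png

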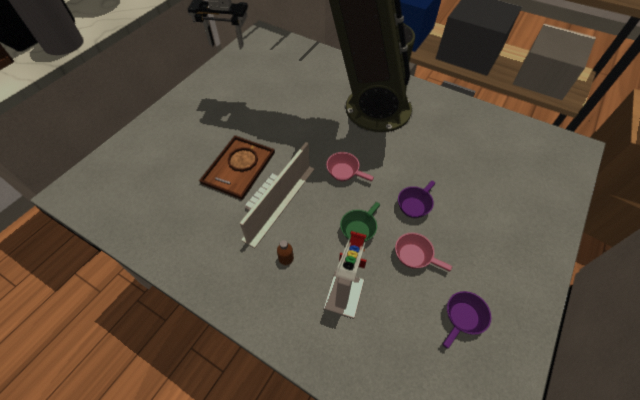

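View pics/top0.png

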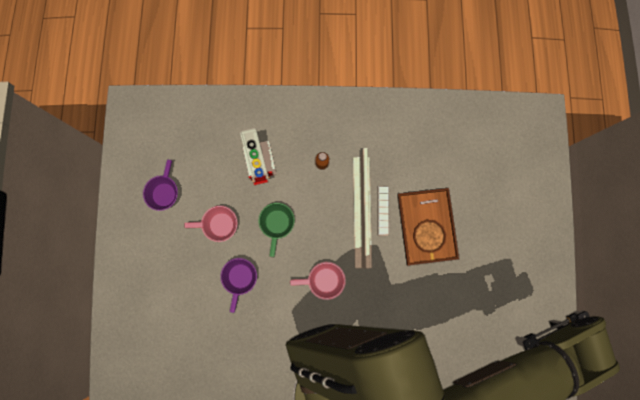

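View pics/wrist0.png

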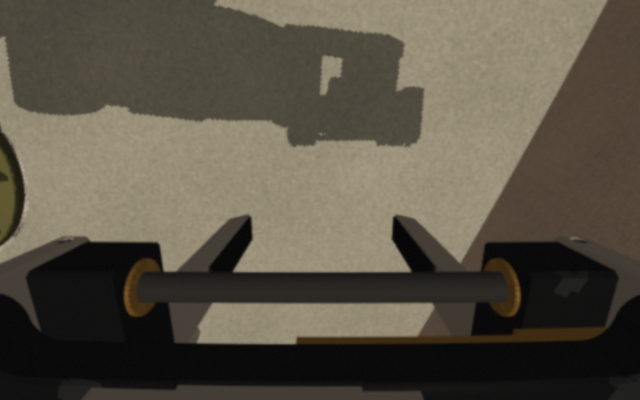

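```bash
cat > h.py <<'E'
import numpy as np, cv2
from scipy.spatial.transform import Rotation as R
from cell import manip
def Rc(c): return R.from_euler('xyz',c["orientation"]).as_matrix()
def ray(c,xy):
    p=cv2.undistortPoints(np.array([[xy]],float),c["intrinsics"],np.array([c["k1"],0,0,0,0.]))[0,0]
    return Rc(c)@np.array([p[0],p[1],1.])
def onz(c,xy,z):
    d=ray(c,xy); o=np.asarray(c["origin"]); return o+d*(z-o[2])/d[2]
def proj(c,P):
    P=np.atleast_2d(np.asarray(P,float)); q=(P-c["origin"])@Rc(c)
    return cv2.projectPoints(q,np.zeros(3),np.zeros(3),c["intrinsics"],np.array([c["k1"],0,0,0,0.]))[0][:,0]
def tri(cs,xys):
    A=np.zeros((3,3));b=np.zeros(3)
    for c,xy in zip(cs,xys):
        d=ray(c,xy);d/=np.linalg.norm(d);M=np.eye(3)-np.outer(d,d);A+=M;b+=M@c["origin"]
    return np.linalg.solve(A,b)
E
python3 - <<'E'
from h import *
np.set_printoptions(precision=1,suppress=True)
cs={n:manip.camera(n) for n in("scene","top")}
Z=dict(dish=0,dish_ear=28,dispenser=0,pour=50,paddle_face=82.5,divider=0,tray=0,seat=18,tie1=None,organizer=0,clip=8,cologne=0)
for t,z in Z.items():
    got={}
    for n,c in cs.items():
        for r in manip.tip_of(t,c)[:6]:
            xy=r["xy"]; print(t,n,np.round(r["score"],2),np.array(xy), onz(c,xy,z) if z is not None else ''); got.setdefault(n,xy)
    if len(got)==2: print('   tri',tri(list(cs.values()),[got["scene"],got["top"]]))
E
```

```text
dish scene 0.85 [464.9 316.5] [587.6 541.3   0. ]
dish scene 0.7 [409.6 258.5] [511.2 354.5   0. ]
dish scene 0.69 [413.2 210.8] [356.6 299.2   0. ]
dish scene 0.65 [355.7 229.5] [508.1 179.1   0. ]
dish scene 0.64 [345.8 170. ] [324.2  42.9   0. ]
dish top 0.95 [217.7 223.8] [503.6 365.5   0. ]
dish top 0.83 [276.8 222.8] [509.4 185.6   0. ]
dish top 0.8 [161.2 192.4] [597.9 546.    0. ]
dish top 0.6 [326.5 279.1] [342.4  33.2   0. ]
dish top 0.55 [239.3 275.1] [350.2 294.8   0. ]
   tri [ 516.8  487.9 -178.5]
dish_ear scene 0.95 [448.9 339.1] [673.8 521.2  28. ]
dish_ear scene 0.92 [443.5 261.9] [487.  437.8  28. ]
dish_ear scene 0.91 [430.1 188.4] [271.7 312.9  28. ]
dish_ear scene 0.71 [374.1 209.7] [434.  199.4  28. ]
dish_ear top 0.91 [232.1 305.1] [263.1 309.3  28. ]
dish_ear top 0.66 [297.  280.1] [339.1 120.5  28. ]
dish_ear top 0.64 [189.5 222.5] [503.7 445.1  28. ]
dish_ear top 0.61 [268.9 251.7] [421.  204.8  28. ]
dish_ear top 0.55 [169.3 166.7] [673.2 516.2  28. ]
   tri [  137.2   652.3 -1400.4]
dispenser scene 0.63 [344.6 294.9] [701.4 248.8   0. ]
pour scene 0.3 [234
[... 713 characters left out ...]
i [ 478.2 -268.5   26.8]
tie1 scene 0.52 [353.6 259. ] 
tie1 scene 0.51 [348.2 267.7] 
tie1 scene 0.46 [349.8 259.3] 
tie1 scene 0.43 [351.8 251.4] 
tie1 top 0.48 [260.7 168.6] 
tie1 top 0.46 [253.6 151.8] 
tie1 top 0.44 [253.6 163.5] 
tie1 top 0.44 [250.4 142.4] 
   tri [650.1 231.6 114.6]
organizer scene 0.77 [261.  195.7] [ 557.2 -137.     0. ]
organizer top 0.86 [381.9 214.2] [ 540.  -133.6    0. ]
   tri [ 545.3 -141.6  -19.1]
clip scene 0.61 [221.5 183.8] [ 590.1 -269.7    8. ]
clip top 0.37 [425.2 202.3] [ 577.4 -265.9    8. ]
   tri [ 582.1 -273.3   -4.7]
cologne scene 0.56 [284.5 255.9] [691.4  45.9   0. ]
cologne top 0.48 [316.6 160.2] [704.8  67.5   0. ]
   tri [700.4  62.5  33.2]
```

Run:
```python
import cv2
a=cv2.imread("pics/top0.png");b=cv2.imread("pics/scene0.png")
cv2.imwrite("pics/t1.png",cv2.resize(a[115:285,220:480],None,fx=3,fy=3,interpolation=cv2.INTER_CUBIC))
cv2.imwrite("pics/s1.png",cv2.resize(b[130:330,190:390],None,fx=3,fy=3,interpolation=cv2.INTER_CUBIC))
```

```text
(no output)
```

View pics/t1.png

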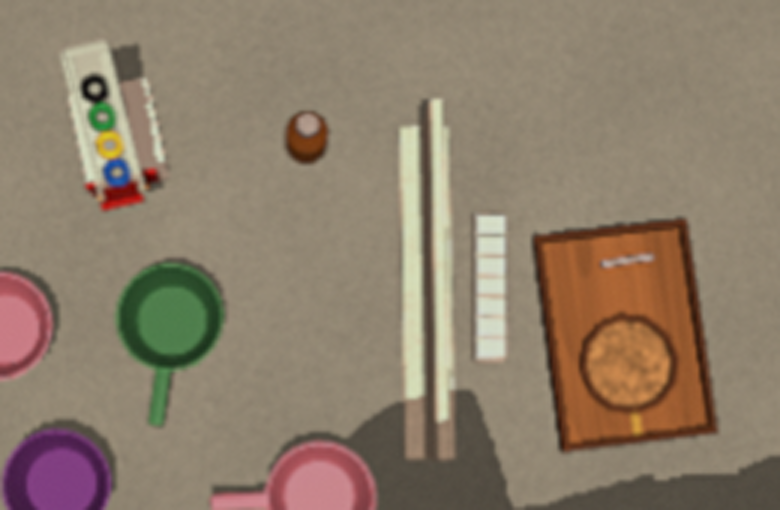

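View pics/s1.png

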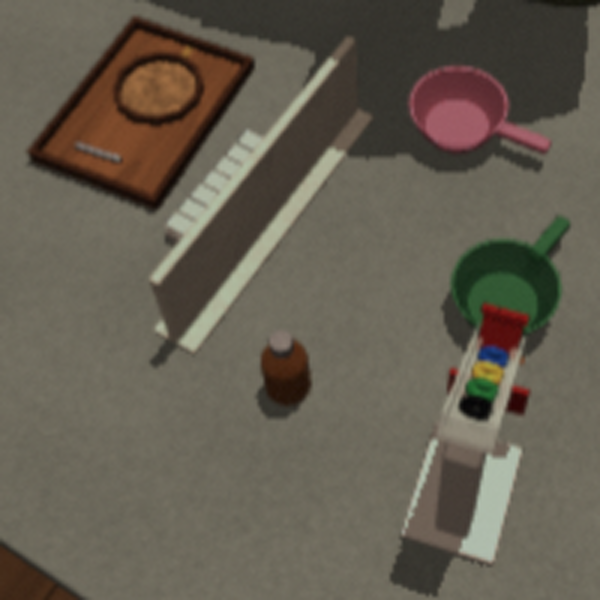

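```bash
cat >> h.py <<'E'
def pose(s): return R.from_euler('xyz',s["eef_rot"]).as_matrix(),np.asarray(s["eef_pos"])
np.set_printoptions(precision=2,suppress=True)
E
python3 - <<'E'
from h import *
s=manip.read_state();T,p=pose(s);print(T)
c=manip.camera("wrist");print("cam in tool",T.T@(np.array(c["origin"])-p));print(T.T@Rc(c))
cs={n:manip.camera(n) for n in("scene","top")}
for n,c in cs.items():
  for t in ("dish","dispenser","tray","divider","cologne","paddle_face","organizer"):
    m=manip.masks_of(t,c)
    for r in m[:6]: 
        ys,xs=np.nonzero(r["pixels"]); print(n,t,round(r["score"],2),np.array(r["xy"]),xs.min(),xs.max(),ys.min(),ys.max())
E
```

```text
[[-0.92 -0.    0.39]
 [-0.39 -0.   -0.92]
 [ 0.   -1.    0.  ]]
cam in tool [ -65.84 -156.76    0.4 ]
[[-0.    0.97  0.23]
 [-0.   -0.23  0.97]
 [ 1.   -0.    0.  ]]
scene dish 0.97 [361.1 220.6] 340 379 202 241
scene dish 0.96 [468.7 313.7] 444 490 291 347
scene dish 0.92 [416.1 205.8] 398 434 181 217
scene dish 0.87 [414.  253.3] 395 451 233 271
scene dish 0.69 [344.8 167.5] 327 372 151 181
scene dispenser 0.94 [347.6 284.4] 324 366 232 317
scene dispenser 0.26 [257.9 193.4] 246 275 174 209
scene tray 0.87 [234.4 168.3] 200 273 136 199
scene divider 0.91 [276.6 199.6] 240 313 142 246
scene divider 0.68 [358.4 219.2] 340 379 203 240
scene divider 0.54 [257.6 194.9] 245 277 174 210
scene cologne 0.67 [284.7 251.5] 277 293 241 265
scene paddle_face 0.72 [346.4 286.4] 324 365 233 317
scene paddle_face 0.41 [358.1 264. ] 360 364 260 267
scene organizer 0.57 [257.4 193.9] 245 276 174 210
top dish 0.91 [274.2 221.8] 258 293 203 255
top dish 0.87 [325.2 279.8] 292 344 263 298
top dish 0.86 [217.  225.7] 186 236 206 241
top dish 0.81 [159.4 192.2] 144 176 161 209
top dish 0.74 [235.3 277.9] 220 256 259 312
top dispenser 0.87 [264.3 155.4] 240 276 127 183
top tray 0.58 [426.4 227.2] 397 459 189 264
top tray 0.32 [383.7 211.6] 377 388 186 234
top divider 0.64 [363.3 212.5] 353 370 148 268
top cologne 0.74 [316.3 160.6] 314 328 152 169
top paddle_face 0.62 [255.9 165.6] 253 259 160 167
top paddle_face 0.15 [427.1 227.4] 396 460 188 264
top organizer 0.59 [387.5 209.3] 377 389 185 235
top organizer 0.31 [255.8 160.4] 252 260 158 167
```

```bash
python3 -m jog '[-30,-15,-14,0,2,0, -65,-28,-30,0,4,0, -100,-42,-46,0,6,0, -135,-57,-62,0,8,0, -170,-72,-78,0,10,0, -205,-86,-94,0,12,0, -240,-101,-110,0,14,0, -270,-114,-123,0,15,0, -285,-121,-131,0,15,0, -292,-123,-133,0,15,0]' 94
python3 - <<'E'
from h import *
c=manip.camera("wrist"); cv2.imwrite("pics/w1.png",c["img"][:,:,::-1]);import pickle;pickle.dump(c,open("w1.pkl","wb"))
for t in ("seat","tray","divider","organizer","clip"):
  for r in manip.tip_of(t,c)[:2]: print(t,round(r["score"],2),np.array(r["xy"]),onz(c,r["xy"],dict(seat=18,clip=8).get(t,0)))
print(manip.read_state()["joints"])
E
```

```text
clock: 3.13
eef_pos: [432.5, -269.1, 351.8]
eef_rot: [-1.57, 0.002, -3.002]
wrist_force: [0.0, 0.3, -0.0]
finger_gap: 93.9
seat 0.86 [329. 140.] [ 476.55 -276.58   18.  ]
tray 0.9 [330.9 123.5] [ 504.36 -276.35   -0.  ]
divider 0.91 [215.  83.] [543.86 -71.26   0.  ]
divider 0.21 [336.7  75.8] [ 583.46 -274.58    0.  ]
organizer 0.81 [252.2  86.9] [ 546.04 -134.77    0.  ]
[-0.64  0.14  1.43 -0.    1.57  0.8 ]
```

View pics/w1.png

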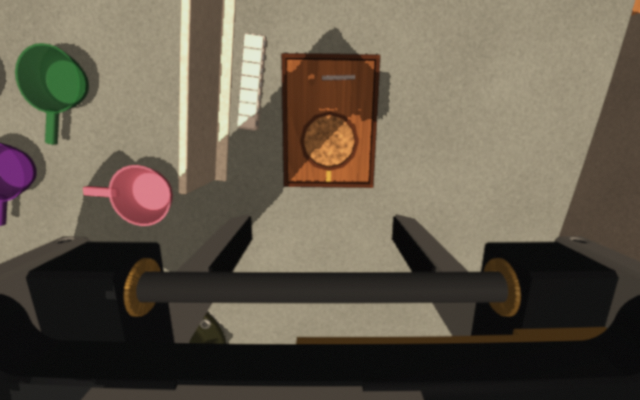

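Run:
```python
from h import *
import pickle
c=pickle.load(open("w1.pkl","rb"))
im=c["img"][40:200,230:400][:,:,::-1]
cv2.imwrite("pics/w1c.png",cv2.resize(im,None,fx=3.7,fy=3.7,interpolation=cv2.INTER_CUBIC))
```

```text
(no output)
```

View pics/w1c.png

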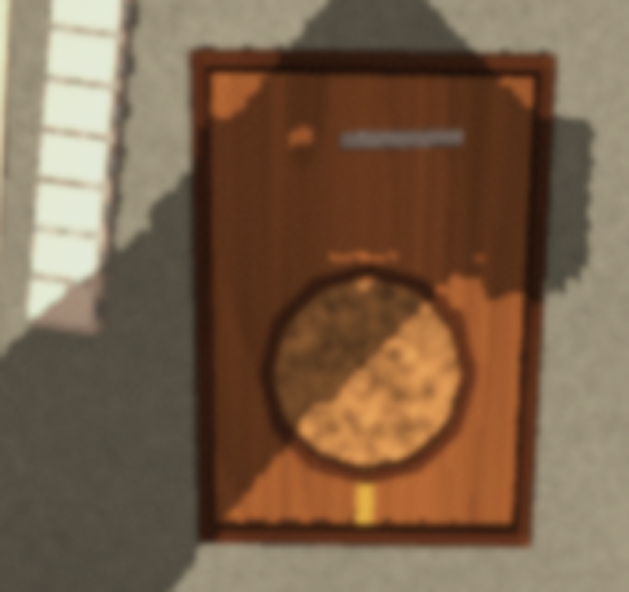

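Run:
```python
from h import *
import pickle
from scipy.optimize import least_squares
c=pickle.load(open("w1.pkl","rb"))
f=lambda x,y:np.array([(x+.5)/3.7-.5+230,(y+.5)/3.7-.5+40])
obs=[((110,80,20),f(192,50)),((110,-80,20),f(556,53)),((-110,80,20),f(199,543)),((-110,-80,20),f(531,545))]
def pts(q,P): 
    a=q[2]; M=R.from_euler('z',a).as_matrix(); return P@M.T+[q[0],q[1],0]
P=np.array([o[0] for o in obs],float);U=np.array([o[1] for o in obs])
r=least_squares(lambda q:(proj(c,pts(q,P))-U).ravel(),[505,-265,.1])
print(r.x,r.fun); print("seat",pts(r.x,np.array([[-30,0,18.]])))
print("ring",onz(c,f(368,371),18),"brass",onz(c,f(365,487),8),onz(c,f(364,522),8))
for p in P: pass
for u in U: print(onz(c,u,20))
# top image check
m=cv2.imread("pics/top0.png")
```

```text
[ 503.98 -273.39    0.13] [-0.99 -0.86  0.73 -0.4  -0.31  0.63  0.61  1.  ]
seat [[ 474.23 -277.25   18.  ]]
ring [ 476.73 -276.72   18.  ] brass [ 421.6  -283.61    8.  ] [ 404.55 -285.6     8.  ]
[ 601.72 -181.61   20.  ]
[ 622.61 -337.52   20.  ]
[ 385.8  -208.64   20.  ]
[ 406.82 -365.49   20.  ]
```

```bash
python3 -m jog '[-8,0,-22,0,0,0, -22,0,-60,0,-1,0, -36,0,-98,0,-2,0, -50,0,-136,0,-3,0, -64,0,-174,0,-4,0, -78,0,-212,0,-5,0, -92,0,-250,0,-6,0, -106,0,-288,0,-7,0, -120,0,-326,0,-8,0, -134,0,-360,0,-9,0]'; python3 -m jog '[-12,0,-30,0,0,0, -25,0,-64,0,0,0, -33,0,-82,0,0,0, -36,0,-89,0,0,0, -36,0,-89,0,0,0]'
python3 - <<'E'
from h import *
c=manip.camera("wrist"); cv2.imwrite("pics/w2.png",c["img"][:,:,::-1]);import pickle;pickle.dump(c,open("w2.pkl","wb"))
for t in ("dish","dish_ear","dispenser","paddle_face","pour","cologne","divider"):
  for r in manip.tip_of(t,c)[:4]: print(t,round(r["score"],2),np.array(r["xy"]),onz(c,r["xy"],dict(dish_ear=28,pour=50,paddle_face=82.5).get(t,0)))
print(manip.read_state()["joints"])
E
```

```text
clock: 4.27
eef_pos: [514.6, 105.4, 350.2]
eef_rot: [-1.571, -0.0, -2.848]
wrist_force: [0.5, -1.1, -0.1]
finger_gap: 94.1
clock: 4.68
eef_pos: [523.4, 199.9, 349.7]
eef_rot: [-1.571, -0.001, -2.847]
wrist_force: [-0.7, -0.5, 0.1]
finger_gap: 94.3
dish 0.98 [143.3  69.4] [588.64 533.99   0.  ]
dish 0.97 [249.  236.9] [347.86 291.2    0.  ]
dish 0.96 [373.4 273.9] [343.12  37.66   0.  ]
dish 0.77 [327.6 170.7] [513.47 185.13   0.  ]
dish_ear 0.96 [334.5 276.1] [331.26 115.9   28.  ]
dish_ear 0.73 [229.9 278.7] [268.5  302.27  28.  ]
dish_ear 0.73 [147.3   8.1] [678.29 525.59  28.  ]
dish_ear 0.6 [308.8 216. ] [430.54 194.93  28.  ]
dispenser 0.95 [326.7  51.5] [703.18 245.24   0.  ]
cologne 0.7 [436.5  91.8] [697.57  47.49   0.  ]
divider 0.75 [465.8 193.6] [547.23 -72.32   0.  ]
[ 0.3   0.26  1.29 -0.    1.59  1.58]
```

View pics/w2.png

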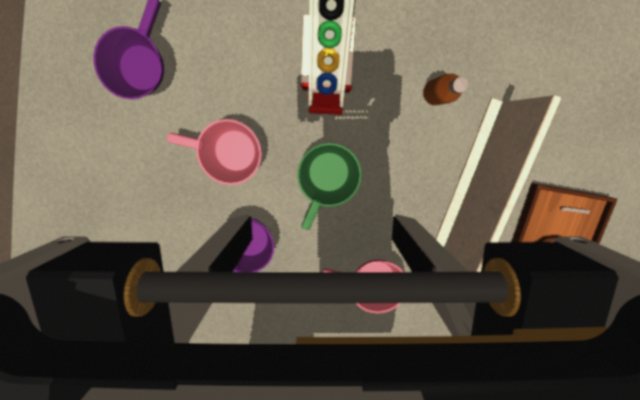

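```bash
cat >> h.py <<'E'
def rotz(q,P): return np.asarray(P,float)@R.from_euler('z',q[2]).as_matrix().T+[q[0],q[1],0]
th=np.linspace(0,2*np.pi,60,endpoint=False)
circ=lambda r,z:np.c_[r*np.cos(th),r*np.sin(th),0*th+z]
def box(x0,x1,y0,y1,z0,z1): return np.array([[x,y,z] for x in(x0,x1) for y in(y0,y1) for z in(z0,z1)],float)
dishparts=[np.vstack([circ(54,42),circ(36,0)]),box(-107,-45,-8,8,22,34)]
def render(c,q,parts,S=4,z=0):
    m=np.zeros((400*S,640*S),np.uint8)
    for P in parts:
        u=proj(c,rotz(q,P)+[0,0,z]); h=cv2.convexHull(((u+.5)*S-.5).astype(np.float32))
        cv2.fillConvexPoly(m,np.round(h*16).astype(np.int32),255,shift=4)
    return cv2.resize(m,(640,400),interpolation=cv2.INTER_AREA)/255.
def green(img):
    h=cv2.cvtColor(img,cv2.COLOR_RGB2HSV); return ((h[...,0]>50)&(h[...,0]<90)&(h[...,1]>90)).astype(float)
E
python3 - <<'E'
from h import *
import pickle
from scipy.optimize import minimize
cs={"wrist":pickle.load(open("w2.pkl","rb")),"top":manip.camera("top"),"scene":manip.camera("scene")}
pickle.dump(cs,open("cs2.pkl","wb"))
tot=[]
for n,c in cs.items():
    g=green(c["img"]); 
    u=proj(c,[[509,185,30]])[0]; 
    nb,l,st,ce=cv2.connectedComponentsWithStats(g.astype(np.uint8)); k=np.argmin(np.hypot(*(ce[1:]-u).T)+1000*(st[1:,4]<100))+1
    g=(l==k).astype(float); print(n,u,st[k])
    w=np.ones_like(g); 
    def cost(q): 
        m=render(c,q,dishparts); return np.abs(m-g).sum()/g.sum()
    r=minimize(cost,[510,185,-.2],method="Nelder-Mead",options=dict(initial_simplex=[[510,185,-.2],[516,185,-.2],[510,191,-.2],[510,185,-.1]],xatol=.05,fatol=1e-5))
    print(n,r.x,r.fun)
x,y=proj(cs["wrist"],[[700,245,50]])[0]
a=cs["wrist"]["img"][0:130,270:400,::-1];cv2.imwrite("pics/d_w.png",cv2.resize(a,None,fx=4.5,fy=4.5,interpolation=cv2.INTER_CUBIC))
a=cs["top"]["img"][115:195,225:295,::-1];cv2.imwrite("pics/d_t.png",cv2.resize(a,None,fx=7,fy=7,interpolation=cv2.INTER_CUBIC))
a=cs["scene"]["img"][225:325,310:390,::-1];cv2.imwrite("pics/d_s.png",cv2.resize(a,None,fx=6,fy=6,interpolation=cv2.INTER_CUBIC))
E
```

```text
wrist [327.26 175.96] [ 298  143   63   86 3354]
wrist [512.53 183.48  -0.12] 0.06514434038373847
top [276.24 222.02] [259 207  18  16 198]
top [524.4  189.18  -0.31] 4.905208952267776
scene [358.22 225.6 ] [341 203  38  38 813]
scene [512.58 184.74  -0.14] 0.3096109784627258
```

View pics/d_w.png

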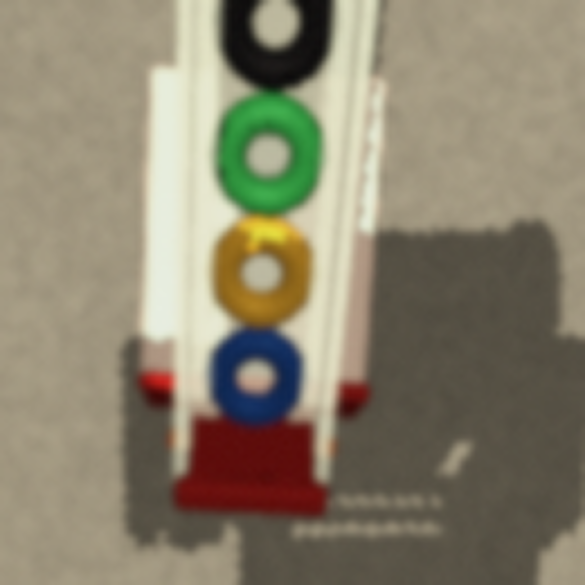

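View pics/d_s.png

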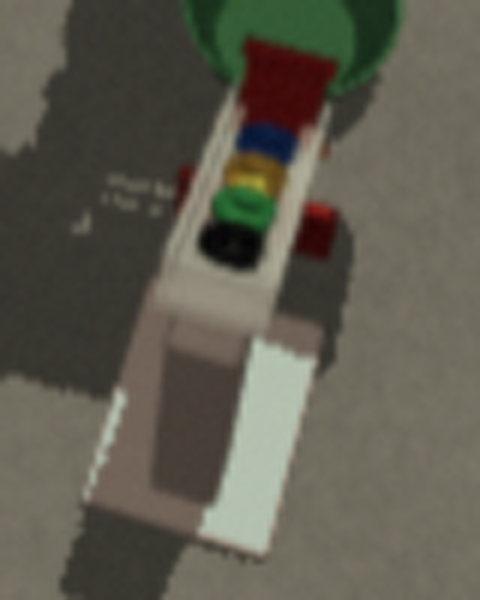

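View pics/d_t.png

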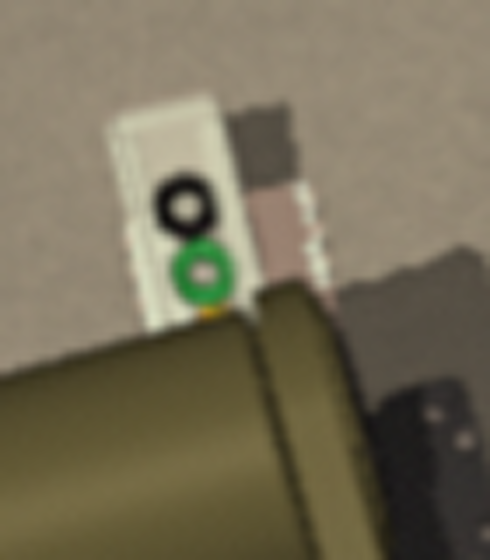

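Run:
```python
from h import *
import pickle
from scipy.optimize import minimize,least_squares
cs=pickle.load(open("cs2.pkl","rb"))
# dish on top0
c=dict(cs["top"]); c["img"]=cv2.imread("pics/top0.png")[:,:,::-1].copy()
h=cv2.cvtColor(c["img"],cv2.COLOR_RGB2HSV)
g=((h[...,0]>45)&(h[...,0]<95)&(h[...,1]>70)).astype(np.uint8)
nb,l,st,ce=cv2.connectedComponentsWithStats(g);k=l[222,277];g=(l==k).astype(float);print(st[k])
r=minimize(lambda q:np.abs(render(c,q,dishparts)-g).sum()/g.sum(),[510,185,-.2],method="Nelder-Mead",options=dict(initial_simplex=[[510,185,-.2],[516,185,-.2],[510,191,-.2],[510,185,-.1]],xatol=.05,fatol=1e-5));print("top dish",r.x,r.fun)
S=lambda x,y:("scene",(x+.5)/6-.5+310,(y+.5)/6-.5+225)
W=lambda x,y:("wrist",(x+.5)/4.5-.5+270,(y+.5)/4.5-.5)
obs=[((55,-42,10),S(85,498)),((55,42,10),S(268,553)),((-55,42,10),S(326,328)),
 ((55,42,10),W(150,66)),((-67,35,60),W(145,404)),((-67,-35,60),W(362,414)),((-67,35,105),W(143,392)),((-67,-35,105),W(369,400))]
def res(q,sel): 
    return np.concatenate([proj(cs[o[1][0]],rotz(q,[o[0]]))[0]-o[1][1:] for o in sel])
for sel in (obs,obs[:3],obs[3:]):
    r=least_squares(res,[700,245,.25],args=(sel,),loss="soft_l1"); print("disp",r.x,res(r.x,sel).reshape(-1,2).tolist()); print(" pour",rotz(r.x,[[-103,0,50]]))
```

```text
[ 259  202   36   55 1104]
top dish [513.8  184.74  -0.11] 0.06408070474566638
disp [700.89 244.15   0.26] [[-1.195849368771519, 0.10823181755102951], [-0.331410639426565, 0.3595180661725408], [-0.6059483013123668, -1.0957828588609573], [-1.0847194230261152, -0.9629542300374752], [0.6622871983422556, 1.0297882978341022], [-0.8350589689972594, 0.5894615963647567], [-1.094786489268472, -0.31663474668596336], [0.7865568989723215, -0.09970594703929692]]
 pour [[601.33 217.78  50.  ]]
disp [700.1  246.05   0.25] [[-0.5774859807436314, 0.007982297951002693], [0.2109593226428501, 0.5871431675125223], [0.3181311699736966, -0.7776862430578717]]
 pour [[600.27 220.73  50.  ]]
disp [701.14 243.4    0.25] [[-0.4019201440749498, -1.1255406479312242], [0.9540691661233041, 0.8749635273989611], [-0.5532645064895405, 0.6932449155790863], [-0.7696550172466345, -0.4898088612528113], [1.1004707190045906, 0.016391006513231332]]
 pour [[601.44 217.56  50.  ]]
```

```bash
python3 -m jog '[10,20,-2,0,3,0, 22,50,-5,0,6,0, 36,85,-9,0,10,0, 50,120,-13,0,14,0, 64,155,-16,0,18,0, 78,185,-19,0,21,0, 88,207,-21,0,23,0, 92,219,-22,0,24,0, 92,219,-22,0,24,0, 92,219,-22,0,24,0]' 50
python3 - <<'E'
from h import *
c=manip.camera("wrist"); cv2.imwrite("pics/w3.png",c["img"][:,:,::-1]);import pickle;pickle.dump(c,open("w3.pkl","wb"))
for t in ("dish","dish_ear"):
  for r in manip.tip_of(t,c)[:3]: print(t,round(r["score"],2),np.array(r["xy"]),onz(c,r["xy"],dict(dish_ear=28).get(t,0)))
print(manip.read_state()["joints"])
E
```

```text
clock: 6.02
eef_pos: [429.0, 194.1, 131.8]
eef_rot: [-1.571, -0.0, 3.018]
wrist_force: [-0.3, 0.5, 0.7]
finger_gap: 50.0
dish 0.9 [472.5 248.4] [343.12  35.71   0.  ]
dish 0.84 [320.6 104.5] [514.7  183.74   0.  ]
dish 0.62 [246.6 269. ] [349.85 288.11   0.  ]
dish_ear 0.74 [323.  197.7] [428.31 192.19  28.  ]
dish_ear 0.66 [ 56.9 159.2] [496.34 436.3   28.  ]
[0.35 0.23 1.84 0.   1.06 2.04]
```

View pics/w3.png

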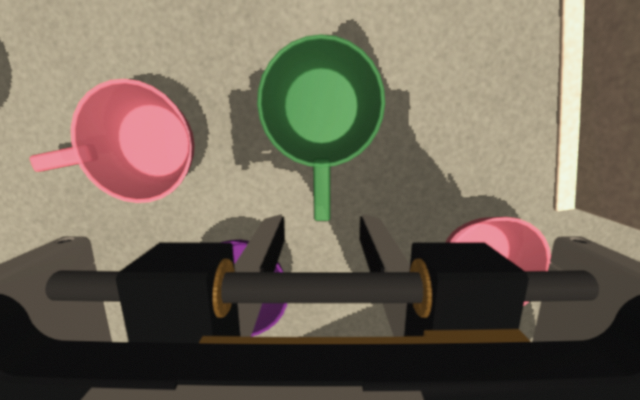

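```bash
python3 -m jog '[0,12,0,0,0,0, 0,35,0,0,0,0, 0,60,0,0,0,0, 0,82,0,0,0,0, 0,94,0,0,0,0, 0,99,0,0,0,0, 0,101,0,0,0,0, 0,101,0,0,0,0]'; python3 -m jog '[0,0,0,0,0,0, 0,0,0,0,0,0, 0,0,0,0,0,0, 0,0,0,0,0,0, 0,0,0,0,0,0, 0,0,0,0,0,0, 0,0,0,0,0,0, 0,0,0,0,0,0]' 0 50
python3 - <<'E'
from h import *
c=manip.camera("wrist"); cv2.imwrite("pics/w4.png",c["img"][:,:,::-1]);import pickle;pickle.dump(c,open("w4.pkl","wb"))
E
```

```text
clock: 6.83
eef_pos: [429.4, 194.2, 31.1]
eef_rot: [-1.571, 0.001, 3.017]
wrist_force: [-0.7, 0.2, 0.3]
finger_gap: 50.0
clock: 7.5
eef_pos: [428.9, 194.1, 30.6]
eef_rot: [-1.571, 0.0, 3.017]
wrist_force: [-1.1, 0.2, 2.1]
finger_gap: 15.3
```

View pics/w4.png

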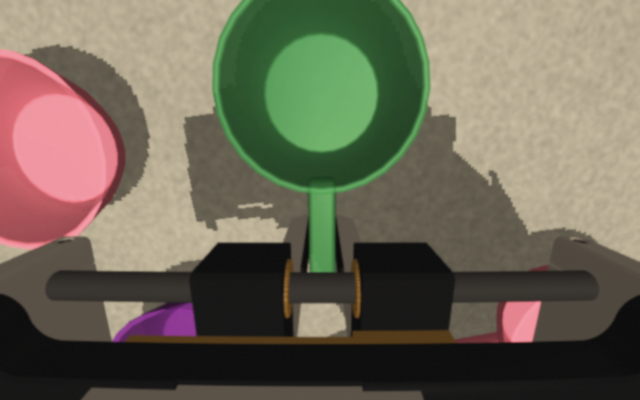

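```bash
python3 -m jog '[0,-3,0,0,0,0, 0,-10,0,0,0,0, 0,-22,0,0,0,0, 0,-36,0,0,0,0, 0,-48,0,0,0,0, 0,-56,0,0,0,0, 0,-60,0,0,0,0, 0,-60,0,0,0,0, 0,-60,0,0,0,0]'
cat >> h.py <<'E'
from scipy.optimize import minimize
def dishmodel(D,parts):
    # D: tool-frame pose [x along tool -x? ...]
    pass
def fit_tool(c,T,p,q0,full=True):
    """dish pose relative to tool. q=[dx,dy(tool y=down),dz, tilt about tool z (deg), yaw about tool y(deg)]
    nominal: dish axes x=-toolx, z=-tooly, y = tool -z ; dish origin = tcp + tool(-85,31,0)"""
    g=green(c["img"]).astype(np.uint8)
    nb,l,st,ce=cv2.connectedComponentsWithStats(g); k=1+np.argmax(st[1:,4]); g=(l==k).astype(float)
    B=np.array([[-1,0,0],[0,0,-1],[0,-1,0]],float).T
    B=np.column_stack([[-1,0,0],[0,0,-1],[0,-1,0]])
    rows=slice(0,235)
    def pts(q,P):
        # rotate about grasp
        Q=P-np.array([-85,0,28.]); Q=(B@Q.T).T
        Q=R.from_euler('zyx',[q[3],q[4],0],degrees=True).apply(Q)+[q[0],3+q[1],q[2]]
        return Q@T.T+p
    def rend(q,S=4):
        m=np.zeros((400*S,640*S),np.uint8)
        for P in dishparts:
            u=proj(c,pts(q,P)); h=cv2.convexHull(((u+.5)*S-.5).astype(np.float32))
            cv2.fillConvexPoly(m,np.round(h*16).astype(np.int32),255,shift=4)
        return cv2.resize(m,(640,400),interpolation=cv2.INTER_AREA)/255.
    free=[0,2,3,4] if full else [0,2,4]
    def cost(v):
        q=np.zeros(5);q[free]=v; return np.abs(rend(q)-g)[rows].sum()
    n=len(free);s0=np.zeros((n+1,n)); 
    for i in range(n): s0[i+1,i]=2
    r=minimize(cost,np.zeros(n),method="Nelder-Mead",options=dict(initial_simplex=s0,xatol=.02,fatol=.1,maxiter=300))
    return r.x,r.fun,g[rows].sum()
E
python3 - <<'E'
from h import *
import pickle
s=manip.read_state();T,p=pose(s)
c=manip.camera("wrist"); cv2.imwrite("pics/w5.png",c["img"][:,:,::-1]);pickle.dump(c,open("w5.pkl","wb"))
print(s["wrist_force"],s["moment"],s["finger_gap"])
print("lifted",fit_tool(c,T,p,None))
c4=pickle.load(open("w4.pkl","rb")); p4=np.array([428.9,194.1,30.6]);T4=R.from_euler('xyz',[-1.571,0,3.017]).as_matrix()
print("before",fit_tool(c4,T4,p4,None)); print(fit_tool(c4,T4,p4,None,False))
E
```

```text
clock: 8.3
eef_pos: [428.6, 194.0, 90.2]
eef_rot: [-1.571, -0.0, 3.017]
wrist_force: [-0.6, -0.1, -2.3]
finger_gap: 15.5
[-0.61 -0.13 -2.27] [0.07 0.17 0.04] 15.511488403043044
lifted (array([ 0.36,  0.55, -2.48, -0.16]), np.float64(217.74117647058821), np.float64(36041.0))
before (array([ 0.41,  0.62, -1.73, -0.25]), np.float64(217.35686274509803), np.float64(36435.0))
(array([-0.15,  0.59, -0.21]), np.float64(872.4862745098039), np.float64(36435.0))
```

View pics/w5.png

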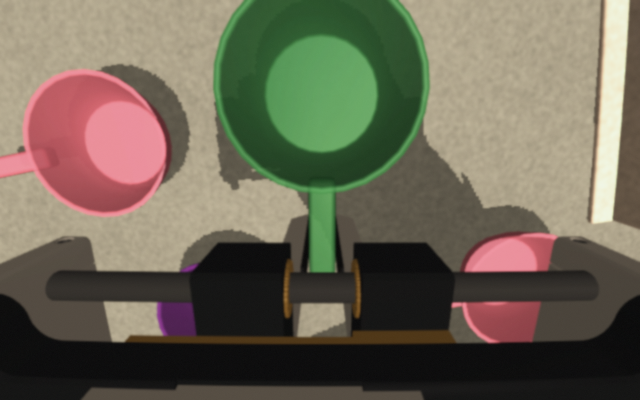

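```bash
python3 -m jog '[-2,1,1,0,-2,0, -5,2,2,0,-5,0, -9,3,4,0,-8,0, -13,5,6,0,-12,0, -17,7,9,0,-16,0, -21,8,11,0,-19,0, -24,9,12,0,-21,0, -24,9,12,0,-21.7,0, -24,9,12,0,-21.7,0]' - 60; python3 -m jog '[0,0,0,0,0,0.4, 0,0,0,0,0,0.8, 0,0,0,0,0,0.8]'
python3 - <<'E'
from h import *
import pickle
s=manip.read_state();T,p=pose(s)
c=manip.camera("wrist"); cv2.imwrite("pics/w6.png",c["img"][:,:,::-1]);pickle.dump(c,open("w6.pkl","wb"))
q,f,n=fit_tool(c,T,p,None);print(q,f,n); print(s["joints"],s["finger_gap"])
print("dish",p+T@[-85+.2,30.6,.3])
a=c["img"][0:110,250:400,::-1];cv2.imwrite("pics/w6c.png",cv2.resize(a,None,fx=5,fy=5,interpolation=cv2.INTER_CUBIC))
E
```

```text
clock: 9.1
eef_pos: [450.8, 179.0, 80.9]
eef_rot: [-1.571, -0.001, -2.888]
wrist_force: [-0.6, -0.7, -2.2]
finger_gap: 15.3
clock: 9.35
eef_pos: [450.9, 179.2, 81.4]
eef_rot: [-1.571, 0.014, -2.888]
wrist_force: [-0.2, -0.1, -2.1]
finger_gap: 15.2
[ 0.65  0.46 -2.42 -0.1 ] 211.27450980392155 36070.0
[ 0.3   0.33  1.85 -0.    0.94  1.62] 15.17948760385039
dish [533.45 200.32  52.06]
```

View pics/w6.png

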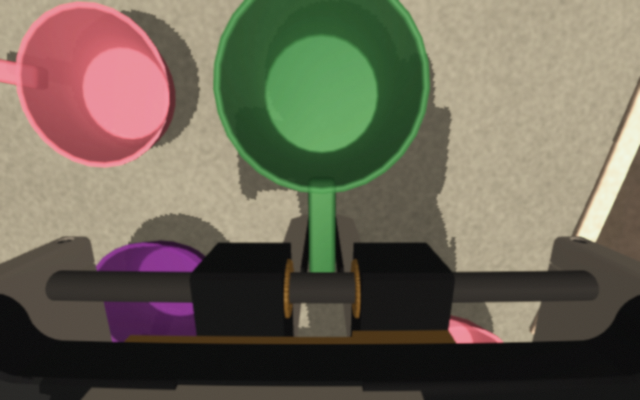

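```bash
python3 -m jog '[-3,0,0,0,0,0, -8,0,0,0,0,0, -15,0,0,0,0,0, -23,0,0,0,0,0, -31,0,0,0,0,0, -38,0,0,0,0,0, -43,0,0,0,0,0, -46,0,0,0,0,0, -46,0,0,0,0,0]'
python3 - <<'E'
from h import *
s=manip.read_state();T,p=pose(s);print(T.T@s["wrist_force"],p+T@[-85+.2,30.6,.3])
for n in("scene","top"):
    c=manip.camera(n)
    print(n,proj(c,[[584,214,70]]))
    u,v=proj(c,[[600,215,90]])[0].astype(int)
    a=c["img"][max(v-55,0):v+55,u-60:u+60,::-1]
    cv2.imwrite(f"pics/p1{n}.png",cv2.resize(a,None,fx=5,fy=5,interpolation=cv2.INTER_CUBIC))
E
```

```text
clock: 10.15
eef_pos: [496.1, 190.8, 82.0]
eef_rot: [-1.571, 0.014, -2.888]
wrist_force: [-0.2, 0.2, -2.9]
finger_gap: 14.8
[ 0.15  2.93 -0.29] [578.67 211.92  52.53]
scene [[356.01 243.51]]
top [[265.84 194.87]]
```

View pics/p1scene.png

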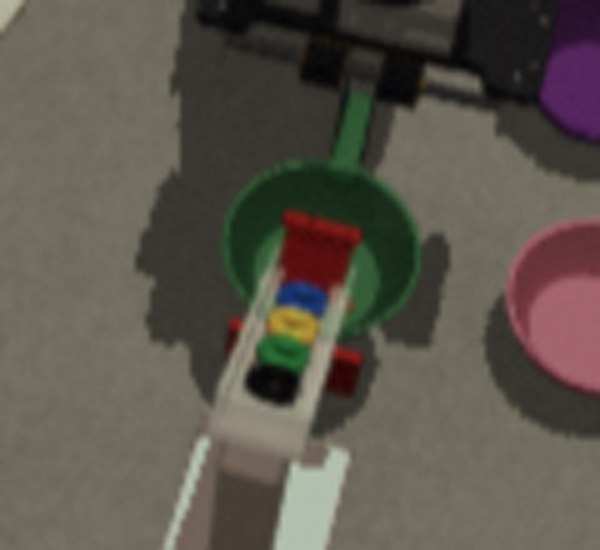

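View pics/p1top.png

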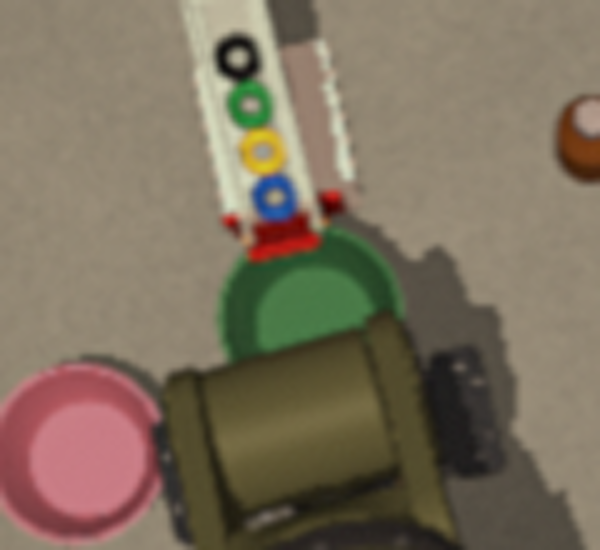

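```bash
python3 -m jog '[-3,0,0,0,0,0, -6,0,0,0,0,0, -9,0,0,0,0,0, -10,0,0,0,0,0, -10,0,0,0,0,0]';  python3 -c "
from h import *
s=manip.read_state();T,p=pose(s);print(T.T@s['wrist_force'],p+T@[-85+.2,30.6,.3])"
```

```text
clock: 10.67
eef_pos: [505.4, 193.2, 82.2]
eef_rot: [-1.571, 0.014, -2.888]
wrist_force: [-1.2, 0.0, -2.5]
finger_gap: 15.4
[ 1.18  2.47 -0.32] [587.96 214.34  52.71]
```

```bash
python3 -m jog '[-3,0,0,0,0,0, -6,0,0,0,0,0, -9,0,0,0,0,0, -12,0,0,0,0,0, -13.5,0,0,0,0,0, -13.5,0,0,0,0,0, -13.5,0,0,0,0,0, -13.5,0,0,0,0,0, -13.5,0,0,0,0,0, -13.5,0,0,0,0,0]'
python3 - <<'E'
from h import *
s=manip.read_state();T,p=pose(s);print(T.T@s["wrist_force"],p+T@[-85+.2,30.6,.3])
for n in("scene","top"):
    c=manip.camera(n)
    u,v=proj(c,[[600,215,90]])[0].astype(int)
    a=c["img"][max(v-55,0):v+55,u-60:u+60,::-1]
    cv2.imwrite(f"pics/p2{n}.png",cv2.resize(a,None,fx=5,fy=5,interpolation=cv2.INTER_CUBIC))
E
```

```text
clock: 11.5
eef_pos: [518.3, 196.6, 82.4]
eef_rot: [-1.571, 0.014, -2.888]
wrist_force: [-2.5, -1.0, -3.2]
finger_gap: 15.5
[2.71 3.18 0.38] [600.87 217.71  52.99]
```

View pics/p2scene.png

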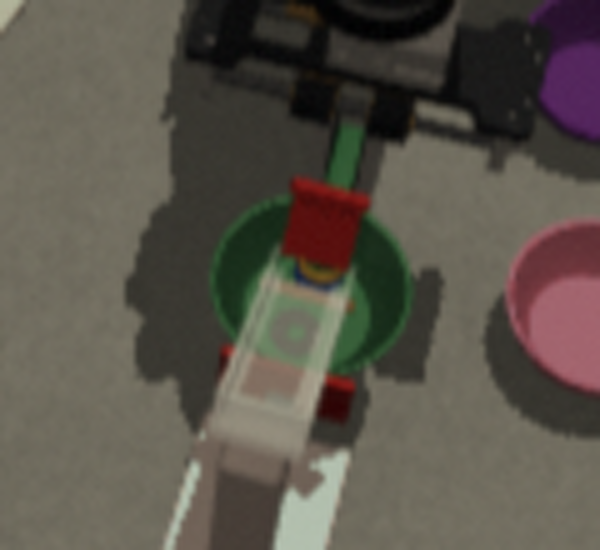

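View pics/p2top.png

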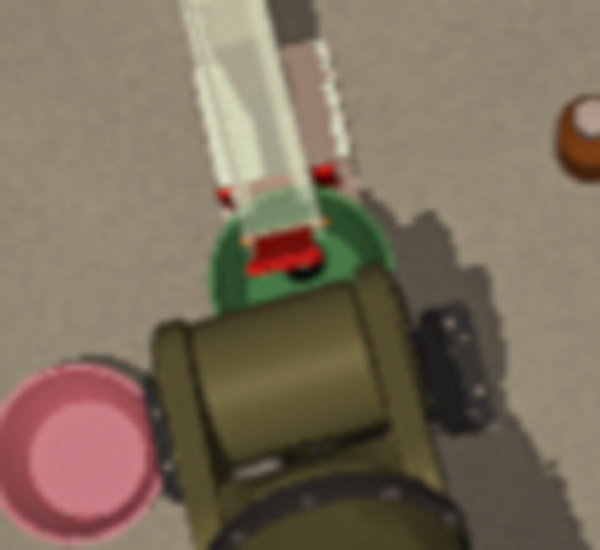

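```bash
python3 -m jog '[0,0,0,0,0,0, 0,0,0,0,0,0, 0,0,0,0,0,0, 0,0,0,0,0,0, 0,0,0,0,0,0, 0,0,0,0,0,0, 0,0,0,0,0,0, 0,0,0,0,0,0, 0,0,0,0,0,0, 0,0,0,0,0,0]'
python3 - <<'E'
from h import *
c=manip.camera("wrist"); cv2.imwrite("pics/w7.png",c["img"][:,:,::-1])
E
```

```text
clock: 12.43
eef_pos: [518.4, 196.6, 82.4]
eef_rot: [-1.571, 0.014, -2.888]
wrist_force: [-1.2, -1.2, -3.2]
finger_gap: 16.0
```

View pics/w7.png

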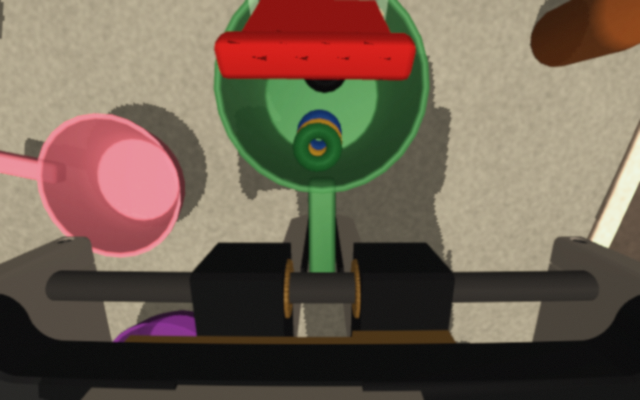

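```bash
python3 -m jog '[0.5,0,0,0,0,0, 2,0,0,0,0,0, 5,0,0,0,0,0, 9,0,0,0,0,0, 14,0,0,0,0,0, 20,0,0,0,0,0, 27,0,0,0,0,0, 34,0,0,0,0,0, 41,0,0,0,0,0, 48,0,0,0,0,0]';python3 -m jog '[7,0,0,0,0,0, 14,0,0,0,0,0, 21,0,0,0,0,0, 27,0,0,0,0,0, 32,0,0,0,0,0, 35,0,0,0,0,0, 36.5,0,0,0,0,0, 37,0,0,0,0,0, 37,0,0,0,0,0, 37,0,0,0,0,0]'
python3 - <<'E'
from h import *
import pickle
c=manip.camera("wrist"); cv2.imwrite("pics/w8.png",c["img"][:,:,::-1]);pickle.dump(c,open("w8.pkl","wb"))
s=manip.read_state();T,p=pose(s);print(fit_tool(c,T,p,None))
E
```

```text
clock: 13.32
eef_pos: [471.3, 184.4, 81.9]
eef_rot: [-1.571, 0.014, -2.888]
wrist_force: [0.8, -0.6, -2.7]
finger_gap: 15.5
clock: 14.15
eef_pos: [436.3, 175.3, 81.3]
eef_rot: [-1.571, 0.014, -2.888]
wrist_force: [1.0, -0.3, -2.6]
finger_gap: 15.5
(array([ 0.57,  0.48, -2.45, -0.14]), np.float64(2746.972549019608), np.float64(33490.0))
```

View pics/w8.png

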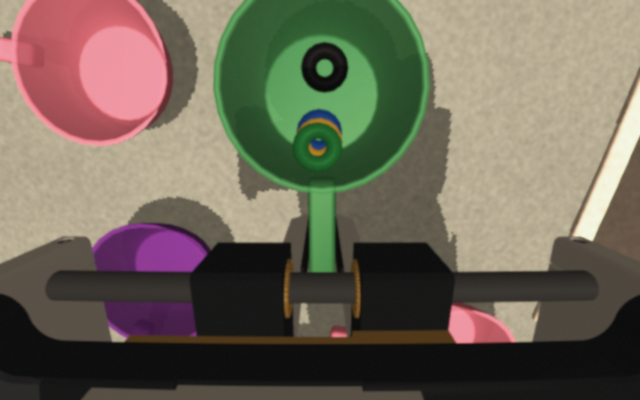

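```bash
python3 -m jog '[0,-2,0,0,0,0, 0,-7,0,0,0,0, 0,-15,0,0,0,0, 0,-25,0,0,0,0, 0,-36,0,0,0,0, 0,-48,0,0,0,0, 0,-60,0,0,0,0, 0,-72,0,0,0,0, 0,-84,0,0,0,0, 0,-95,0,0,0,0]';python3 -m jog '[0,-9,0,0,0,0, 0,-16,0,0,0,0, 0,-21,0,0,0,0, 0,-24,0,0,0,0, 0,-25,0,0,0,0, 0,-25,0,0,0,0]'
python3 - <<'E'
from h import *
import pickle
c=manip.camera("wrist"); cv2.imwrite("pics/w9.png",c["img"][:,:,::-1])
s=manip.read_state();T,p=pose(s);print(T)
print("delta tool",T.T@(np.array([391.2,-288,p[2]])-p))
E
```

```text
clock: 15.03
eef_pos: [434.9, 175.0, 178.1]
eef_rot: [-1.571, 0.015, -2.888]
wrist_force: [-0.4, -0.6, -1.4]
finger_gap: 15.5
clock: 15.53
eef_pos: [434.4, 174.8, 201.1]
eef_rot: [-1.571, 0.014, -2.888]
wrist_force: [0.5, 0.5, -2.4]
finger_gap: 15.4
[[-0.97  0.01  0.25]
 [-0.25  0.   -0.97]
 [-0.01 -1.    0.  ]]
delta tool [158.08  -2.1  437.1 ]
```

View pics/w9.png

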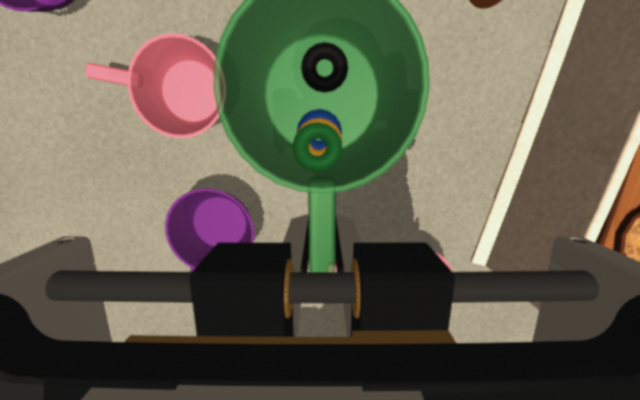

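```bash
python3 -m jog '[0.7,0,1.9,0,0,0, 2,0,5.6,0,0,0, 4.1,0,11.3,0,0,0, 6.8,0,18.8,0,0,0, 10.2,0,28.2,0,0,0, 14.3,0,39.5,0,0,0, 19,0,52.6,0,0,0, 24.5,0,67.7,0,0,0, 30.3,0,83.7,0,0,0, 36,0,99.6,0,0,0]'
python3 -m jog '[6.1,0,16.9,0,0,0, 12.2,0,33.8,0,0,0, 18.4,0,50.8,0,0,0, 24.5,0,67.7,0,0,0, 30.6,0,84.6,0,0,0, 36.7,0,101.5,0,0,0, 42.8,-1,118.4,0,0,0, 49,-1,135.4,0,0,0, 55,-1,152.3,0,0,0, 61.2,-1,169.2,0,0,0]'
python3 -m jog '[6.1,0,16.9,0,0,0, 11.9,0,32.9,0,0,0, 17.7,0,48.9,0,0,0, 23.1,0,63.9,0,0,0, 28.6,0,79,0,0,0, 33.7,0,93.1,0,0,0, 38.4,0,106.2,0,0,0, 42.8,-1,118.4,0,0,0, 47,-1,129.7,0,0,0, 50.3,-1,139.1,0,0,0]'
python3 -m jog '[3.1,0,8.5,0,0.5,0, 5.8,0,16,0,1.5,0, 7.8,0,21.6,0,3,0, 9.2,0,25.4,0,4.5,0, 10.2,0,28.2,0,6,0, 10.5,0,29.1,0,7,0, 10.5,0,29.1,0,7.1,0, 10.5,0,29.1,0,7.1,0]'
python3 - <<'E'
from h import *
import pickle
c=manip.camera("wrist"); cv2.imwrite("pics/w10.png",c["img"][:,:,::-1]);pickle.dump(c,open("w10.pkl","wb"))
s=manip.read_state();T,p=pose(s);print(T,p+T@[-85,30.6,0])
for n in ("scene","top"):
  c=manip.camera(n); cv2.imwrite(f"pics/{n}10.png",c["img"][:,:,::-1]);pickle.dump(c,open(n+"10.pkl","wb"))
E
```

```text
clock: 16.42
eef_pos: [424.3, 67.9, 200.7]
eef_rot: [-1.571, 0.014, -2.888]
wrist_force: [0.8, 0.9, -2.6]
finger_gap: 15.4
clock: 17.25
eef_pos: [407.3, -111.3, 200.9]
eef_rot: [-1.57, 0.014, -2.888]
wrist_force: [-0.3, 0.6, -2.5]
finger_gap: 15.3
clock: 18.08
eef_pos: [393.8, -258.3, 201.3]
eef_rot: [-1.571, 0.014, -2.888]
wrist_force: [0.2, 0.5, -2.4]
finger_gap: 15.2
clock: 18.75
eef_pos: [391.4, -287.6, 201.0]
eef_rot: [-1.573, 0.014, -3.011]
wrist_force: [0.4, 0.2, -3.0]
finger_gap: 15.7
[[-0.99  0.01  0.13]
 [-0.13  0.   -0.99]
 [-0.01 -1.   -0.  ]] [ 476.08 -276.41  171.62]
```

View pics/w10.png

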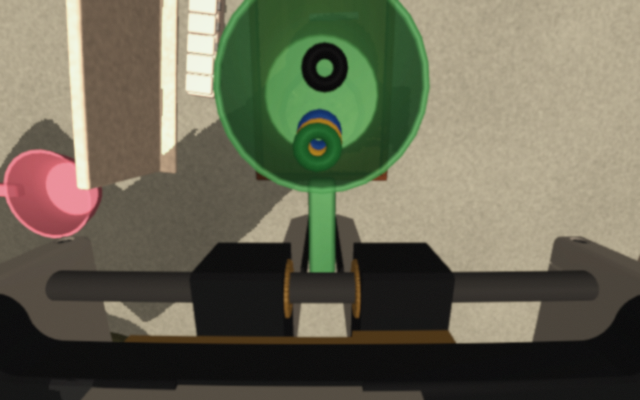

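View pics/scene10.png

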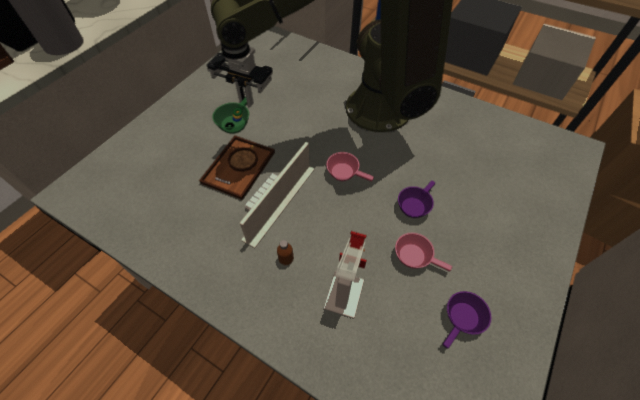

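Run:
```python
from h import *
import pickle
from scipy.optimize import least_squares
T0=pickle.load(open("top10.pkl","rb"));S0=pickle.load(open("scene10.pkl","rb"))
t=lambda x,y:np.array([(x+.5)/3-.5+220,(y+.5)/3-.5+115]); s=lambda x,y:np.array([(x+.5)/3-.5+190,(y+.5)/3-.5+130])
print("ring top",onz(T0,t(628,362),18),"scene",onz(S0,s(158.5,89),18))
P=np.array([(110,80,20),(110,-80,20),(-110,-80,20),(-110,80,20)],float)
for n,c,U in (("top",T0,np.array([t(534,235),t(686,218),t(717,431),t(563,450)])),("scene",S0,np.array([s(155,209),s(31,156),s(136,17),s(254,62)]))):
    r=least_squares(lambda q:(proj(c,rotz(q,P))-U).ravel(),[505,-272,.13]);print(n,r.x,r.fun,rotz(r.x,[[-30,0,18]]))
```

```text
ring top [ 475.87 -273.54   18.  ] scene [ 478.63 -269.14   18.  ]
top [ 505.27 -271.07    0.13] [-0.38 -0.46  0.27 -0.49  0.44  0.39 -0.3   0.52] [[ 475.51 -274.84   18.  ]]
scene [ 508.2  -263.54    0.12] [ 0.48 -0.58 -1.32  0.03 -0.03  0.66  0.92 -0.14] [[ 478.43 -267.25   18.  ]]
```

```bash
python3 -m jog '[0,2,0,0,0,0, 0,7,0,0,0,0, 0,14,0,0,0,0, 0,23,0,0,0,0, 0,33,0,0,0,0, 0,43,0,0,0,0, 0,53,0,0,0,0, 0,63,0,0,0,0, 0,73,0,0,0,0, 0,83,0,0,0,0]';python3 -m jog '[0,10,0,0,0,0, 0,18,0,0,0,0, 0,25,0,0,0,0, 0,30,0,0,0,0, 0,33,0,0,0,0, 0,35,0,0,0,0, 0,35,0,0,0,0, 0,35,0,0,0,0]'
python3 - <<'E'
from h import *
import pickle
for n in ("scene","top","wrist"):
  c=manip.camera(n); pickle.dump(c,open(n+"11.pkl","wb"))
  u,v=proj(c,[[475,-277,40]])[0].astype(int) if n!="wrist" else (320,110)
  k=45 if n!="wrist" else 110
  a=c["img"][max(v-k,0):v+k,max(u-k,0):u+k,::-1];cv2.imwrite(f"pics/{n}11.png",cv2.resize(a,None,fx=540/(2*k),fy=540/(2*k),interpolation=cv2.INTER_CUBIC));print(n,u,v)
s=manip.read_state();T,p=pose(s);print(p+T@[-85,30.6,0])
E
```

```text
clock: 19.73
eef_pos: [392.4, -287.5, 116.9]
eef_rot: [-1.573, 0.014, -3.012]
wrist_force: [-0.3, -0.3, -1.6]
finger_gap: 15.3
clock: 20.4
eef_pos: [393.1, -287.5, 83.2]
eef_rot: [-1.572, 0.014, -3.012]
wrist_force: [-0.6, 0.7, -1.7]
finger_gap: 15.6
scene 240 153
top 431 235
wrist 320 110
[ 477.78 -276.42   53.97]
```

View pics/scene11.png

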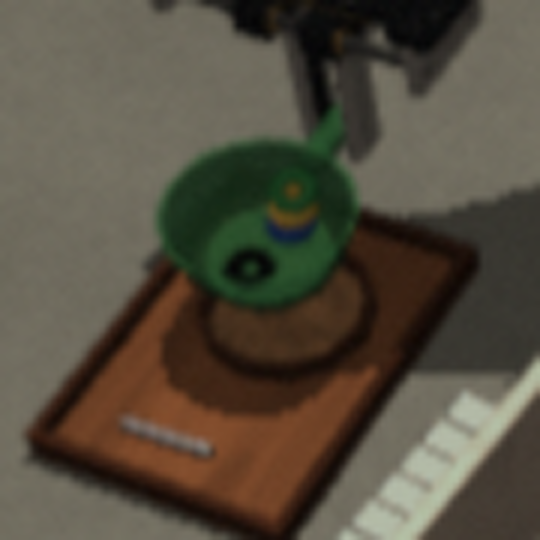

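View pics/top11.png

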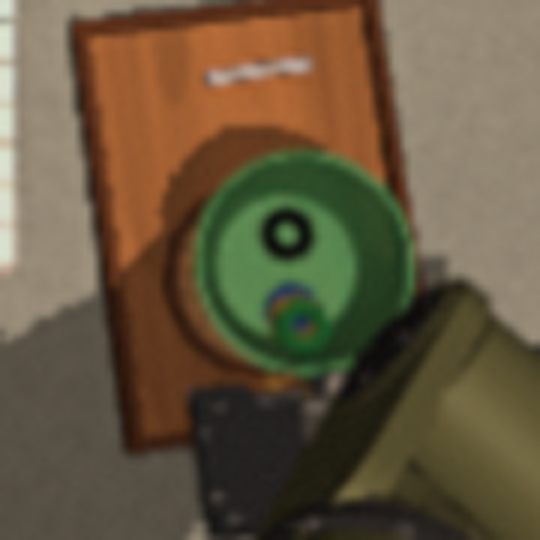

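View pics/wrist11.png

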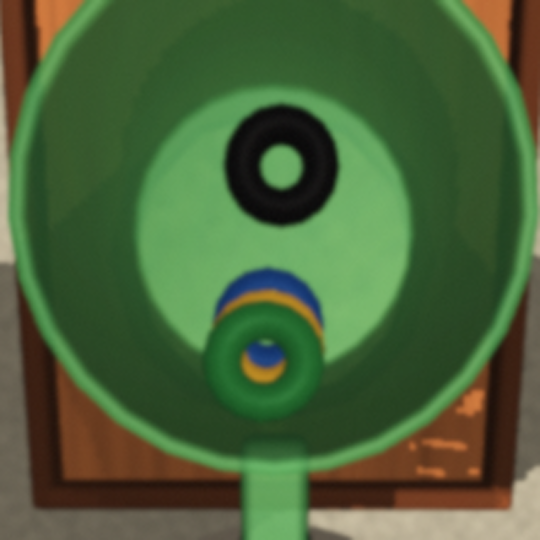

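```bash
cat > f.py <<'E'
from h import *
import pickle,sys
def fitdish(n,c,z,q0):
    h=cv2.cvtColor(c["img"],cv2.COLOR_RGB2HSV)
    g=((h[...,0]>45)&(h[...,0]<95)&(h[...,1]>70)).astype(np.uint8)
    P=[dishparts[0]]
    m0=render(c,q0,P,z=z)>.5; roi=cv2.dilate(m0.astype(np.uint8),np.ones((15,15)))>0
    nb,l,st,ce=cv2.connectedComponentsWithStats(g*roi.astype(np.uint8));k=1+np.argmax(st[1:,4]); g=(l==k)
    cn,_=cv2.findContours(g.astype(np.uint8),cv2.RETR_EXTERNAL,cv2.CHAIN_APPROX_NONE); g2=np.zeros(g.shape,np.uint8); cv2.drawContours(g2,cn,-1,1,-1); g2=cv2.morphologyEx(g2,cv2.MORPH_OPEN,np.ones((5,5)))
    g=g2.astype(float)
    # ignore region near handle side
    ear=rotz(q0,[[-75,0,28]])+[0,0,z]; u=proj(c,ear)[0]; Y,X=np.mgrid[:400,:640]; w=(np.hypot(X-u[0],Y-u[1])>16)&roi
    if n=="top": 
        v=(h[...,0]<45)&(h[...,2]<90)  # arm occlusion dark
    cost=lambda q:(np.abs(render(c,[q[0],q[1],q0[2]],P,z=z)-g)*w).sum()
    r=minimize(cost,q0[:2],method="Nelder-Mead",options=dict(initial_simplex=[q0[:2],[q0[0]+5,q0[1]],[q0[0],q0[1]+5]],xatol=.05,fatol=.05))
    print(n,"z",z,r.x,"cost",r.fun,(g*w).sum(), "diff",r.x-q0[:2])
    return r.x
E
python3 - <<'E'
from f import *
for n in("scene","top"):
    c=pickle.load(open(n+"11.pkl","rb"))
    for z in (54,52): fitdish(n,c,z,[477.78,-276.4,.13])
    # also resting dish in first picture, at z=0
E
```

```text
scene z 54 [ 474.76 -273.92] cost 39.12941176470588 483.0 diff [-3.02  2.48]
scene z 52 [ 473.76 -275.69] cost 38.188235294117646 473.0 diff [-4.02  0.71]
top z 54 [ 474.6  -275.65] cost 54.847058823529416 909.0 diff [-3.18  0.75]
top z 52 [ 474.68 -276.13] cost 52.858823529411765 911.0 diff [-3.1   0.27]
```

Run:
```python
from f import *
outs=[]
for n,(u,v) in(("scene",(236,148)),("top",(431,235))):
    c=pickle.load(open(n+"11.pkl","rb")); S=12
    a=cv2.resize(c["img"][v-25:v+25,u-25:u+25,::-1],None,fx=S,fy=S,interpolation=cv2.INTER_CUBIC)
    def dr(P,col):
        U=proj(c,P)-[u-25,v-25]; cv2.polylines(a,[np.round((U+.5)*S-.5).astype(np.int32)],True,col,1)
    q=[477.8,-276.4,.13]
    dr(rotz(q,circ(54,42))+[0,0,54],(255,255,255)); dr(rotz(q,circ(36,0))+[0,0,54],(0,255,255))
    dr(rotz([475.5,-277,.13],circ(49,18)),(255,255,0)); 
    outs.append(a)
    cv2.imwrite(f"pics/ov_{n}.png",a)
```

```text
(no output)
```

View pics/ov_scene.png

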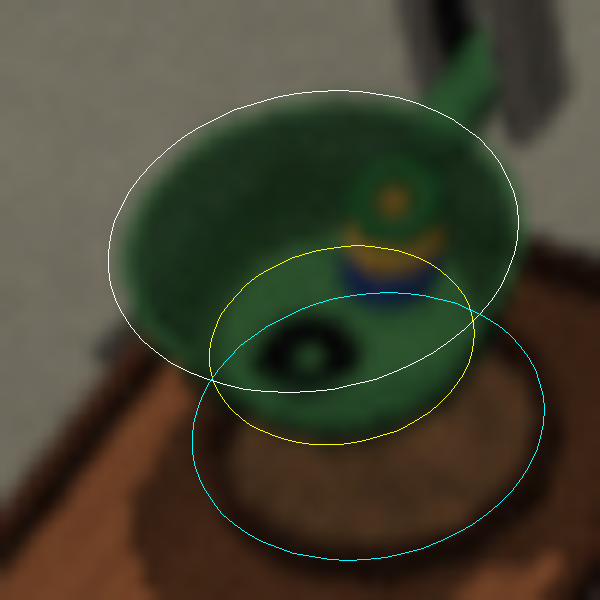

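View pics/ov_top.png

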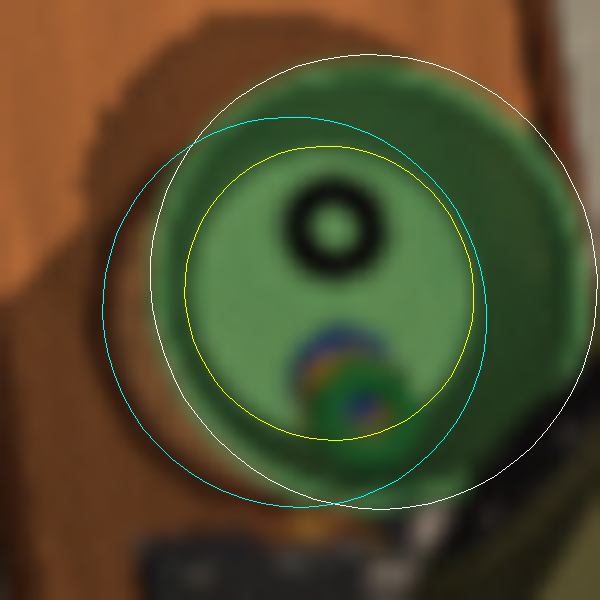

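```bash
python3 - <<'E'
from f import *
c=pickle.load(open("wrist11.pkl","rb"));k=540/220
f=lambda x,y:np.array([(x+.5)/k-.5+210,(y+.5)/k-.5])
A=onz(c,f(33,508),20);B=onz(c,f(512,510),20);print(A,B,np.hypot(*(A-B)[:2]))
d=(A-B)[:2]/np.hypot(*(A-B)[:2]); M=(A+B)[:2]/2; yaw=np.arctan2(d[1],d[0])-np.pi/2
print("yaw",yaw,"seat",M+80*np.array([np.cos(yaw),np.sin(yaw)]))
c=pickle.load(open("w1.pkl","rb"))
# ring ellipse: dark ring contour fit in w1
u0=proj(c,[[476.5,-276.5,18]])[0]
g=cv2.cvtColor(c["img"],cv2.COLOR_RGB2GRAY)[100:180,290:370]
E
python3 - <<'E'
import cv2,pickle
c=pickle.load(open("w1.pkl","rb"))
cv2.imwrite("pics/ring.png",cv2.resize(c["img"][108:172,297:361,::-1],None,fx=9,fy=9,interpolation=cv2.INTER_CUBIC))
E
```

```text
[ 385.82 -208.47   20.  ] [ 405.7  -365.41   20.  ] 158.1943379680926
yaw 0.12599050468658612 seat [ 475.12 -276.89]
```

View pics/ring.png

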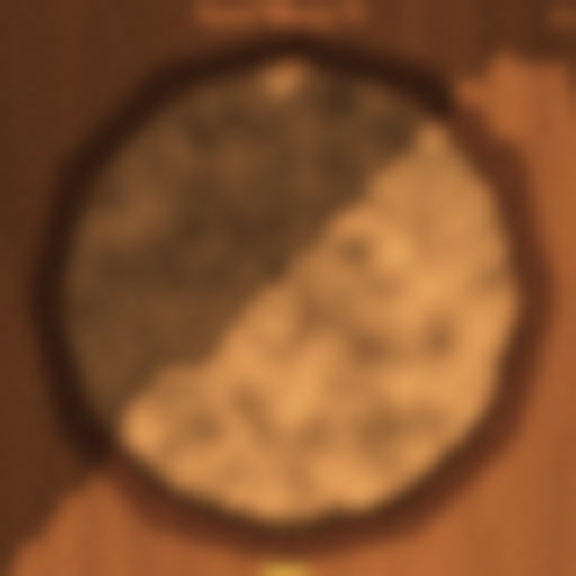

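```bash
python3 -m jog '[0.2,1,0,0,0,0, 0.5,4,0,0,0,0, 0.8,8,0.1,0,0,0, 1.1,12,0.2,0,0,0, 1.3,16,0.3,0,0,0, 1.5,19.5,0.3,0,0,0, 1.7,22,0.3,0,0,0, 1.7,23.6,0.3,0,0,0, 1.7,24.3,0.3,0,0,0, 1.7,24.3,0.3,0,0,0]';python3 -m jog '[0,0,0,0,0,0, 0,0,0,0,0,0, 0,0,0,0,0,0]'
python3 - <<'E'
from f import *
s=manip.read_state();T,p=pose(s);print("dish",p+T@[-84.6,30.6,0],s["wrist_force"],s["joints"])
for n in ("scene","top","wrist"):
  c=manip.camera(n); pickle.dump(c,open(n+"12.pkl","wb"))
  if n=="wrist": print(fit_tool(c,T,p,None)); cv2.imwrite("pics/wrist12.png",c["img"][:,:,::-1]); continue
  cv2.imwrite(f"pics/{n}12f.png",c["img"][:,:,::-1])
  u,v=(238,156) if n=="scene" else (430,235); S=12
  a=cv2.resize(c["img"][v-25:v+25,u-25:u+25,::-1],None,fx=S,fy=S,interpolation=cv2.INTER_CUBIC)
  cv2.imwrite(f"pics/{n}12.png",a)
E
```

```text
clock: 21.38
eef_pos: [391.6, -287.9, 58.6]
eef_rot: [-1.573, 0.014, -3.012]
wrist_force: [-0.1, -0.5, -3.2]
finger_gap: 15.6
clock: 21.63
eef_pos: [391.7, -287.9, 58.8]
eef_rot: [-1.572, 0.014, -3.012]
wrist_force: [-0.2, -0.3, -2.1]
finger_gap: 15.6
dish [ 475.99 -276.84   29.43] [-0.21 -0.32 -2.05] [-0.72  0.38  1.86  0.01  0.9   0.72]
(array([ 0.35,  0.48, -2.85, -0.19]), np.float64(2788.396078431372), np.float64(33344.0))
```

View pics/scene12.png

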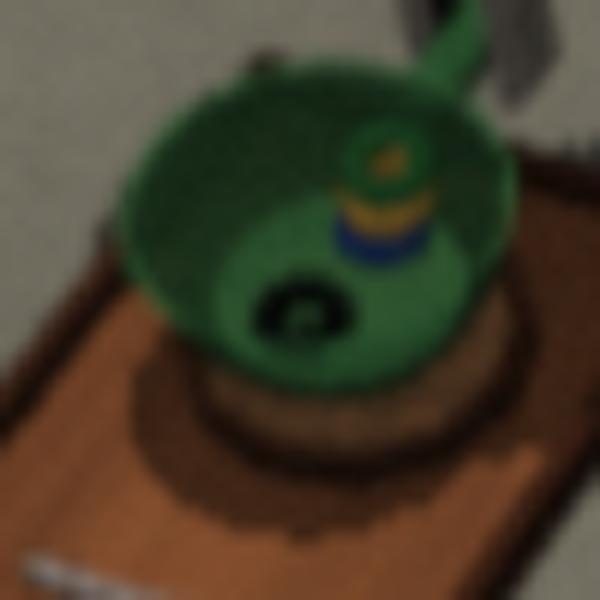

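View pics/top12.png

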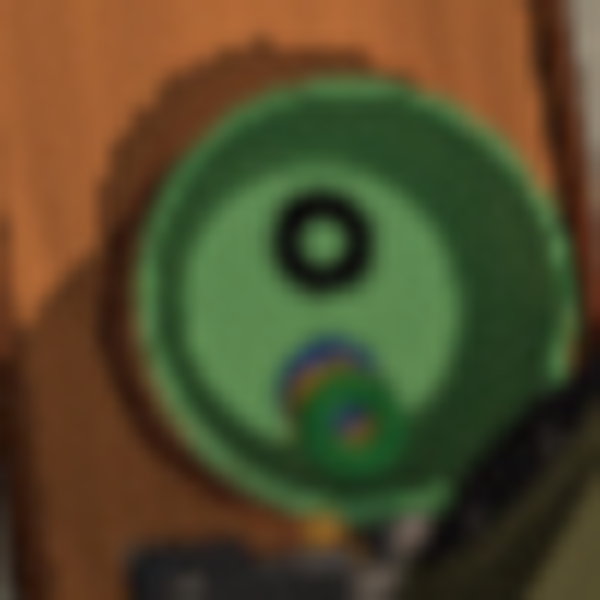

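View pics/wrist12.png

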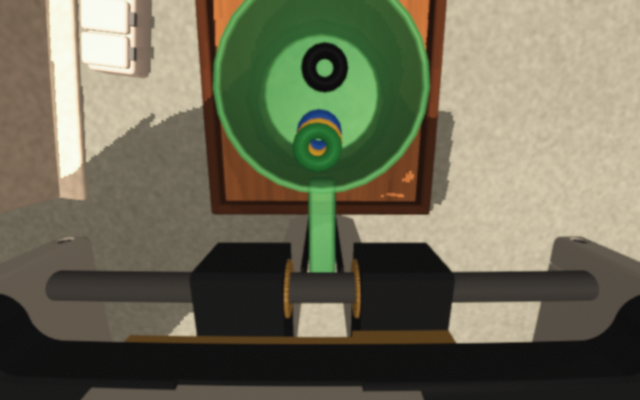

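Run:
```python
from f import *
for n,(u,v) in(("scene",(238,156)),("top",(430,235))):
    c=pickle.load(open(n+"12.pkl","rb")); S=12
    a=cv2.resize(c["img"][v-25:v+25,u-25:u+25,::-1],None,fx=S,fy=S,interpolation=cv2.INTER_CUBIC)
    def dr(P,col):
        U=proj(c,P)-[u-25,v-25]; cv2.polylines(a,[np.round((U+.5)*S-.5).astype(np.int32)],True,col,1)
    q=[476,-276.8,.13]
    dr(rotz(q,circ(54,42))+[0,0,28.3],(255,255,255)); dr(rotz(q,circ(36,0))+[0,0,34],(0,255,255))
    dr(rotz(q,circ(49,18)),(255,255,0)); dr(rotz(q,circ(43,18)),(255,255,0)) 
    cv2.imwrite(f"pics/ov2_{n}.png",a)
for n,pp,rr in (("w10",[391.4,-287.6,201.0],[-1.573,.014,-3.011]),("wrist11",[393.1,-287.5,83.2],[-1.572,.014,-3.012]),("w8",[436.3,175.3,81.3],[-1.571,.014,-2.888])):
    c=pickle.load(open(n+".pkl","rb")); print(n,fit_tool(c,R.from_euler('xyz',rr).as_matrix(),np.array(pp),None))
```

```text
w10 (array([ 0.33,  0.5 , -2.58, -0.23]), np.float64(2792.6509803921567), np.float64(33338.0))
wrist11 (array([ 0.37,  0.56, -2.67, -0.21]), np.float64(2738.839215686274), np.float64(33356.0))
w8 (array([ 0.55,  0.47, -2.52, -0.13]), np.float64(2747.843137254902), np.float64(33490.0))
```

View pics/ov2_scene.png

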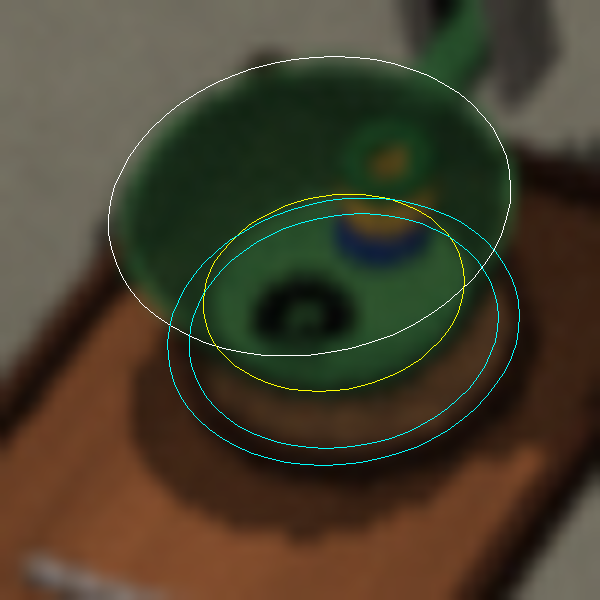

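View pics/ov2_top.png

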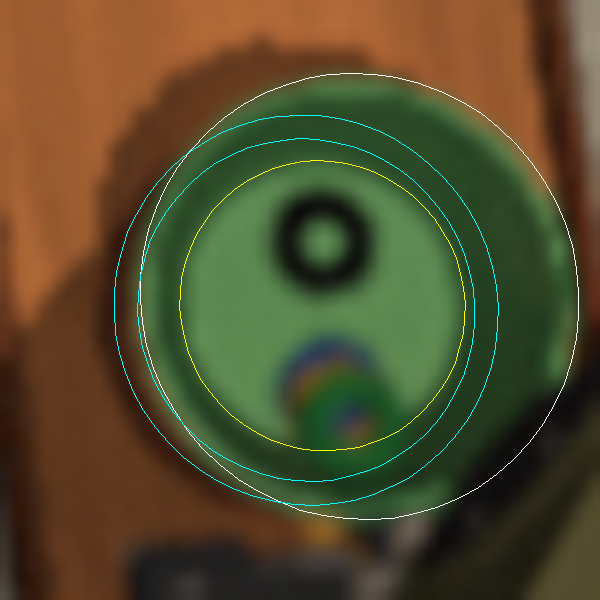

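Run:
```python
from f import *
c=pickle.load(open("scene12.pkl","rb"))
u=proj(c,[[476,-276.8,18]])[0];print(onz(c,u+[.5,.35],18)-[476,-276.8,18], onz(c,u+[1,0],18)-[476,-276.8,18],onz(c,u+[0,1],18)-[476,-276.8,18])
# near tray edge, wrist12
c=pickle.load(open("wrist12.pkl","rb"))
cv2.imwrite("pics/e12.png",cv2.resize(c["img"][170:225,195:445,::-1],None,fx=3.2,fy=3.2,interpolation=cv2.INTER_CUBIC))
```

```text
[0.34 2.39 0.  ] [-1.76  2.87  0.  ] [3.48 2.73 0.  ]
```

View pics/e12.png

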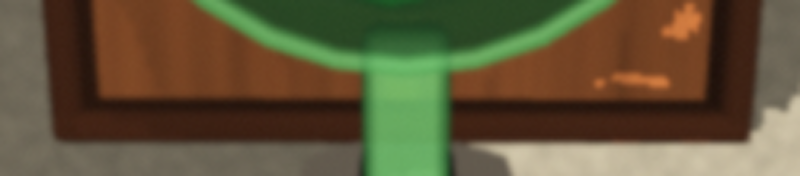

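Run:
```python
from f import *
c=pickle.load(open("wrist12.pkl","rb"));k=3.2
f=lambda x,y:np.array([(x+.5)/k-.5+195,(y+.5)/k-.5+170])
A=onz(c,f(54,139),20);B=onz(c,f(751,140),20);print(A,B,np.hypot(*(A-B)[:2]))
d=(A-B)[:2]/np.hypot(*(A-B)[:2]); M=(A+B)[:2]/2; yaw=np.arctan2(d[1],d[0])-np.pi/2
print("yaw",yaw,"seat",M+80*np.array([np.cos(yaw),np.sin(yaw)]))
```

```text
[ 386.26 -208.58   20.  ] [ 406.56 -365.13   20.  ] 157.85738301337904
yaw 0.12896187294441175 seat [ 475.75 -276.57]
```

```bash
python3 -m jog '[0,0,-0.3,0,0,0.1, 0,0,-0.6,0,0,0.2, 0,0,-0.8,0,0,0.3, 0,0,-0.8,0,0,0.3, 0,0,-0.8,0,0,0.3, 0,0,-0.8,0,0,0.3, 0,0,-0.8,0,0,0.3, 0,0,-0.8,0,0,0.3]'
python3 - <<'E'
from f import *
s=manip.read_state();T,p=pose(s);print("dish",p+T@[-84.6,30.6,0],s["wrist_force"],s["finger_gap"],np.abs(s["qd"]).max())
c=manip.camera("wrist");cv2.imwrite("pics/w13.png",c["img"][:,:,::-1]);print(fit_tool(c,T,p,None))
c=manip.camera("scene");cv2.imwrite("pics/scene13.png",c["img"][:,:,::-1])
E
```

```text
clock: 22.45
eef_pos: [391.5, -287.1, 58.7]
eef_rot: [-1.573, 0.019, -3.012]
wrist_force: [1.0, 0.3, -2.2]
finger_gap: 15.4
dish [ 475.95 -275.99   29.71] [ 0.99  0.3  -2.23] 15.426552665347403 0.0013350447419571447
(array([ 0.28,  0.47, -2.85, -0.17]), np.float64(2790.9333333333334), np.float64(33334.0))
```

View pics/scene13.png

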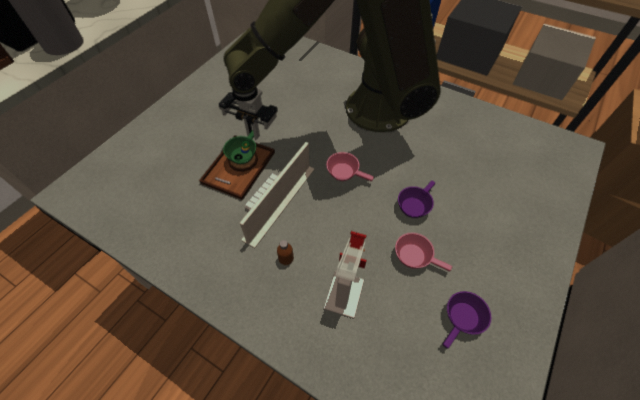

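View pics/w13.png

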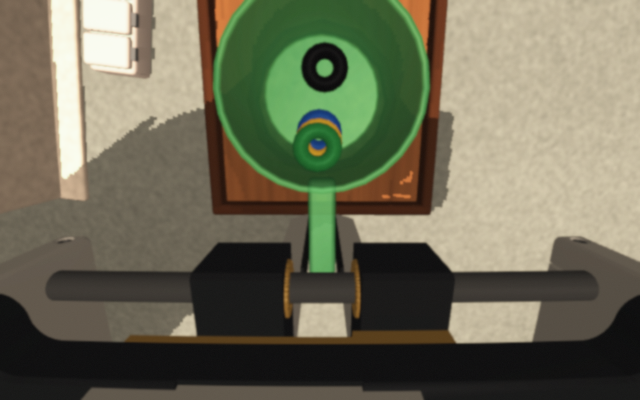

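```bash
python3 -c "
from cell import manip
print(manip.sign_off()); print(manip.read_state()['clock'])"
```

```text
the job is handed in; nothing more can be done
None
the job is handed in; nothing more can be done
```

I gripped the green dish by its handle at 60 N and pressed the paddle with the dish's far rim by about 18 mm. All four ties slid into the dish. I backed out from under the chute and lifted the dish. I carried it over the divider with its underside at about 170 mm, and it now hovers, still held, over the seat ring. I handed in with the clock at about 22.5 s.

Last checks:
- **Ties:** all four are in the dish. Blue, yellow and green are stacked near the handle, and black lies alone.
- **Height:** the underside works out at about 28 mm above the shelf, so about 10 mm above the ring.
- **Centre:** the dish is within about 1 mm of the ring centre by arm position and wrist camera. The cameras did not fully agree. Before a final 0.8 mm shift, the scene camera hinted the ring was up to 2.4 mm further in +y, while the top camera showed no offset.
- **Level and handle direction:** the dish is estimated level to about 0.3°, after correcting roughly 1.1° of sag in the grip. The sag grew by about 0.3° during the carry, then held steady over the last two looks. The handle is within about 0.5° of the brass line.
- **Surroundings:** the cologne, organizer, clip, divider and look-alike dishes look unmoved in the last pictures. I saw no sign of contact other than the paddle, and wrist forces stayed below about 5 N.

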